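# Seat the rocking canister lid

### The arm

A 6-joint arm with a two-finger parallel gripper is mounted at the origin on a cart in front of the work surface, level with it; the furniture and walls round the work are solid. World frame = base frame: x ahead of the robot, y to its left, z up, the work surface at z = 0. Lengths are in mm, angles in rad, forces in N, time in s.
With the tool pointing down it reaches from about 375 to 975 mm from the base axis. Payload 3.8 kg.
Tool frame: the origin (TCP) lies at the very end of the fingers, on their centre line; the grasp point (between the pads) lies 19 mm behind it; z points along the fingers, y is the line along which they close (so a half turn about z gives the same grasp; the last joint's range is limited). The gripper opens to 88 mm and grips with 3 to 60 N. Pads are 18 mm wide; open, the fingers measure 123 mm over their backs; the gripper's body (75 mm by 187 mm) begins 45 mm behind the grasp point.
Start: joints at [-1.311, 0.264, 1.604, -0, 1.274, -0.037], TCP at [197.406, -645.483, 238.706] pointing down, gripper open.
Joint ranges: [-2.63, 2.63], [-0.94, 2.18], [0.31, 2.57], [-1.31, 4.45], [0, 2.66], [-2.55, 2.55]. Speed limits (rad/s): [2.57, 2.57, 3.14, 3.14, 3.14, 3.14].

### API

Orientations are given as a unit quaternion [w, x, y, z].
In Python, from workcell import readout, optics, finish_job gives the robot as it stands.
- The arm moves only by the tool carry_out, never from a script. Its argument "moves" is one flat list of numbers, 5 for each row, row after row: the opening in per cent of the stroke, from 0 (shut) to 100 (fully open), then the shift along the tool's x, y, z each as a share of 0.1 m, from -1 to 1, then the turn about the tool's z as a share of 4 degrees, from -1 to 1. A call has 1 to 12 rows; each row shifts and turns the commanded pose from where the row before left it, along the tool's axes as they then stand; what a row does not reach is not made up. A row lasts 1/8 s, in which the tool goes at most 62.5 mm and 10.7 degrees, less where a joint would pass 70% of its speed; a pose out of reach is approached as far as the arm can. A call with a number of a shift or a turn outside -1 to 1 is refused whole. A call with a gripper value outside its range is refused whole. The fingers move at their own pace and stop on an object; "newtons" is the grip in N (left out, the last holds). Time passes only in rows, so rows that do not move let the fingers close. It gives the time, the measured TCP pose, the force and the opening at its end, in the units of the state.
- readout.state(): the state, without advancing time (a new reading comes with each control period).
- optics.read_camera(name): name is "scene" or "side" or "wrist"; returns a dict with "image" (384x512x3 uint8, red, green, blue), "range_z" (384x512 float32, mm along the optical axis (not along the pixel's ray), 0 where there is no reading), "fx", "fy", "cx", "cy" (pixels), "origin" and "rotation" of the camera in the world; the wrist camera has in their place "mount" (4x4, takes a point from camera to tool coordinates, whose origin is the TCP and whose axes are the flange's). Camera axes: x right, y down, z forward; pixel columns grow to the right and rows downward; lengths in mm; the calibration is good to about 2 mm. A picture is of the moment at which its call begins: read the wrist's pose just before it.
- finish_job(): hands the job in, once; it reports no verdict.
The state is a dict: "time_s": time; "joints": joint angles; "dq": joint speeds; "joint_torque": joint torques, N m; "position": TCP position; "orientation": TCP orientation; "wrist_force": force on the tool from outside, world axes, zero at the start; "torque": the same for the moment, N m; "grip_width": finger opening in mm.
Only numpy, scipy, OpenCV 4.12 (cv2) and the standard library are available. Lean on these libraries where they do the work, as an engineer would, in place of code of your own. Each camera call takes 0.05 s, during which the arm holds its last target. There are 200 camera calls.

### The job

One of the four lidded canisters in the cardboard tray has a lid that is not seated, though it looks like the rest: press lightly with the fingertips near the edge of one lid after another until you find the one that rocks, then press that lid firmly in the middle until it is fully home. Press the sound lids only lightly, because a firm push crushes their seals, lift nothing, and leave the ribbon rolls and the other things on the table where they are; finish clear of everything.

Things in the scene. Friction and masses are not known exactly. Their poses are not given: they have to be found in the camera images.
- tray: Shallow cardboard tray fixed on the table, 182 (its x) x 272 (its y) x 30 mm, walls 4 mm, 2 x 3 square cells 85 mm wide at a pitch of 89 mm; four hold a canister, two a loose ribbon roll, in any arrangement. Origin: centre of its underside.
- lid_1_top (a point): Centre of the top face of a lid, z axis upright when level. The four lids look identical: plain metal, round, flat, 74 mm across, slipped 12 mm over a white canister (69 mm across, fixed in its tray cell). Canister heights differ by some mm: lid tops stand 57 to 67 mm above the table at random, so height tells nothing.
- lid_2_top (a point): As lid_1_top, another lid. Any of the four may be the unseated one. Every seated lid: never tilts; pressed anywhere it sinks evenly on its springy seal, about 1.6 N per mm, and springs back when released; from about 10 N (6 mm) its seal is crushed.
- lid_3_top (a point): As lid_1_top, another lid. The unseated lid, whichever of the four it is: level at rest; 1 to 2 N pressed 20 to 28 mm off its middle tips that side some 4 mm down (to about 0.17 rad); it springs level when released.
- lid_4_top (a point): As lid_1_top, another lid. Seating, whichever lid it is: pressed within 6 mm of its middle with about 14 to 18 N the unseated lid goes 5 mm down, meets the rim hard, no longer rocks and stays there; pressing near its edge does not seat it.
- ribbon_roll_gold: small gold ribbon roll, disc 54 mm across and 14 mm high, lying in a cell of the tray; loose, to be left alone. Origin: centre of its underside.
- ribbon_roll_red: small red ribbon roll, disc 60 mm across and 16 mm high, lying in a cell of the tray; loose, to be left alone. Origin: centre of its underside.
- tape_measure: tape measure, 32x69x58 mm, on the table; loose, to be left alone. Origin: centre of its underside.
- tape_roll: tape roll lying flat, 72 mm across and 25 mm high; loose, to be left alone. Origin: centre of its underside.
- biscuit_ring: wrapped ring biscuit, 70 mm across and 16 mm high; loose, to be left alone. Origin: centre of its underside.
- marker: marker, 114 mm long and 18 mm thick, lying flat; loose, to be left alone. Origin: centre of its underside.
- pen_b: pen, 139 mm long and 11 mm thick, lying flat; loose, to be left alone. Origin: centre of its underside.
- tag_stack: banded stack of gift tags, 88x57x17 mm, behind the tray; loose, to be left alone. Origin: centre of its underside.
Things that resemble listed ones, but are neither listed nor needed, are in the scene too. Leave any black or yellow look-alike of the part that bears lid_2_top alone.

How it is judged (in metres and radians):
On the way, in this order (a step that is already met when the one before it is completed fails the run):
1. the unseated lid has been rocked: pressed off its middle, it tips by more than 0.05 rad (angle between any of lid_1_top, lid_2_top, lid_3_top, lid_4_top's own z axis and vertical above 0.05 rad), for 0.06 s.
2. that lid is home: 4 to 6 mm lower than at the start and level (((distance of lid_1_top from where it was at the start of the episode between 0.004 and 0.006 m and angle between lid_1_top's own z axis and vertical below 0.03 rad and distance of each of lid_2_top, lid_3_top, lid_4_top from where it was at the start of the episode below 0.0015 m) or (distance of lid_2_top from where it was at the start of the episode between 0.004 and 0.006 m and angle between lid_2_top's own z axis and vertical below 0.03 rad and distance of each of lid_1_top, lid_3_top, lid_4_top from where it was at the start of the episode below 0.0015 m) or (distance of lid_3_top from where it was at the start of the episode between 0.004 and 0.006 m and angle between lid_3_top's own z axis and vertical below 0.03 rad and distance of each of lid_1_top, lid_2_top, lid_4_top from where it was at the start of the episode below 0.0015 m) or (distance of lid_4_top from where it was at the start of the episode between 0.004 and 0.006 m and angle between lid_4_top's own z axis and vertical below 0.03 rad and distance of each of lid_1_top, lid_2_top, lid_3_top from where it was at the start of the episode below 0.0015 m))), for 0.2 s.
At the end, for the whole second after the job is handed in: One lid rests 4 to 6 mm below where it started and level within 0.03 rad, the other three are within 1.5 mm of where they started, and the bystanders are at rest (((distance of lid_1_top from where it was at the start of the episode between 0.004 and 0.006 m and angle between lid_1_top's own z axis and vertical below 0.03 rad and distance of each of lid_2_top, lid_3_top, lid_4_top from where it was at the start of the episode below 0.0015 m) or (distance of lid_2_top from where it was at the start of the episode between 0.004 and 0.006 m and angle between lid_2_top's own z axis and vertical below 0.03 rad and distance of each of lid_1_top, lid_3_top, lid_4_top from where it was at the start of the episode below 0.0015 m) or (distance of lid_3_top from where it was at the start of the episode between 0.004 and 0.006 m and angle between lid_3_top's own z axis and vertical below 0.03 rad and distance of each of lid_1_top, lid_2_top, lid_4_top from where it was at the start of the episode below 0.0015 m) or (distance of lid_4_top from where it was at the start of the episode between 0.004 and 0.006 m and angle between lid_4_top's own z axis and vertical below 0.03 rad and distance of each of lid_1_top, lid_2_top, lid_3_top from where it was at the start of the episode below 0.0015 m)) and linear speed of each of ribbon_roll_gold, ribbon_roll_red, tape_measure, tape_roll, biscuit_ring, marker, pen_b, tag_stack below 0.02 m/s); the robot touches nothing.
It fails at once if a lid is forced more than 6 mm down (its seal is crushed) or lifted (distance of any of lid_1_top, lid_2_top, lid_3_top, lid_4_top from where it was at the start of the episode above 0.006 m).
It fails at once if a bystander is moved more than 15 mm (distance of any of ribbon_roll_gold, ribbon_roll_red, tape_measure, tape_roll, biscuit_ring, marker, pen_b, tag_stack from where it was at the start of the episode above 0.015 m).
It fails at once if a bystander is lifted (height (world z) of any of ribbon_roll_gold, ribbon_roll_red, tape_measure, tape_roll, biscuit_ring, marker, pen_b, tag_stack above 0.02 m).
It also fails if it takes over 48 s, if anything falls off the work surface, if the arm or the gripper's body presses on something with over 40 N, if the wrist force passes 120 N, or if a joint passes its speed limit or range.

## Working session

There is one attempt and no reset: what is moved stays moved. The work goes in short steps, Python scripts to look and compute and a tool call to move; the robot and the scene stay as the last step left them, time stands still between calls to the robot, and variables do not carry over. Pictures are saved under pics/ and viewed, on a budget of 10 in all, crops included, one or two more only if the job needs it, and the job is handed in when it is done.

Besides the shell and the picture viewer there is one more tool, called after "Request:" in YAML: its name, and indented under it one key for each argument. carry_out: Moves the arm, as the interface text tells. Shift numbers are shares of 0.1 m and turn numbers shares of 4 degrees, none past 1 either way. Its arguments: {"type":"object","properties":{"moves":{"type":"array"},"newtons":{"type":"number"}},"required":["moves"]}

```bash
mkdir -p pics
cat > h.py <<'E'
import numpy as np, cv2
from workcell import readout, optics
def cloud(c):
    z=c["range_z"].astype(float); v,u=np.indices(z.shape)
    p=np.stack([(u-c["cx"])/c["fx"]*z,(v-c["cy"])/c["fy"]*z,z],-1)
    return p@np.array(c["rotation"]).T+np.array(c["origin"])
E
python3 - <<'E'
from h import *
s=readout.state(); print({k:np.round(v,3) for k,v in s.items()})
for n in("scene","side"):
    c=optics.read_camera(n); print(n,c["fx"],c["cx"],c["cy"],c["origin"],np.round(c["rotation"],3).tolist(),(c["range_z"]>0).mean())
    np.savez(n,**c); cv2.imwrite(f"pics/{n}.png",cv2.resize(c["image"][...,::-1],(800,600)))
E
```

```text
{'time_s': np.float64(0.0), 'joints': array([-1.311,  0.265,  1.605, -0.   ,  1.274, -0.037]), 'dq': array([-0.001,  0.   ,  0.   , -0.002,  0.   ,  0.002]), 'joint_torque': array([ 3.0000e-03, -5.0210e+01, -3.5688e+01,  7.3000e-02,  2.9000e-02,
       -0.0000e+00]), 'position': array([ 197.201, -644.821,  237.426]), 'orientation': array([-0.001,  0.989,  0.148, -0.   ]), 'wrist_force': array([-0.204,  0.727,  0.103]), 'torque': array([-0.013,  0.01 ,  0.042]), 'grip_width': np.float64(87.72)}
scene 360.58684952202026 257.13429510041954 183.90340972366684 [ 258.33169493 -610.84119513  799.63145975] [-0.366, 0.901, -0.212, 0.095] 0.9956207275390625
side 355.13771642645514 252.76057750022065 187.75813491168162 [302.46699594 988.80149972 760.98142536] [0.065, -0.147, 0.872, -0.462] 0.9925486246744791
```

```bash
python3 - <<'E'
s=open('h.py').read()
s=s.replace('np.array(c["rotation"]).T','Rq(c["rotation"]).T').replace('def cloud','from scipy.spatial.transform import Rotation\ndef Rq(q):\n    q=np.array(q); return Rotation.from_quat(q[[1,2,3,0]]).as_matrix()\ndef cloud')
open('h.py','w').write(s)
E
python3 - <<'E'
from h import *
for n in("scene","side"):
    c=np.load(n+".npz"); p=cloud(c); z=p[...,2]
    print(n,np.median(z[(abs(z)<15)]))
    m=((z>52)&(z<73)&(p[...,0]>300)&(p[...,0]<950)).astype(np.uint8)
    k,l,st,ce=cv2.connectedComponentsWithStats(m)
    for i in range(1,k):
        if st[i,4]>60:
            q=p[l==i]; print(st[i],ce[i].round(),np.median(q,0).round(1),np.ptp(q,0).round(), c["image"][l==i].mean(0).round())
E
```

```text
scene -0.6875113646333375
[142   9  19  24  61] [151.  21.] [ 636.1 1278.8   61.5] [ 14. 311.  20.] [46. 44. 39.]
[110  14  31  11 144] [125.  20.] [ 518.3 1358.6   60.7] [154. 115.  21.] [94. 90. 74.]
[162  34  78  22 336] [200.  45.] [761.7 918.6  62. ] [314. 217.  21.] [45. 40. 33.]
[217  56  54  41 631] [239.  79.] [790.2 573.9  62. ] [140. 306.  21.] [81. 79. 68.]
[270 113  19  10 105] [278. 117.] [806.5 286.2  61.4] [63. 51. 21.] [84.  5.  7.]
[177 130  23  17 305] [188. 138.] [487.4 315.7  61.8] [73. 77. 14.] [25. 24. 22.]
[253 132  23  17 299] [264. 139.] [707.3 200.6  61.7] [74. 75. 14.] [150. 133.   3.]
[203 148  25  19 350] [215. 157.] [530.6 190.2  62.9] [73. 78. 15.] [130. 126. 117.]
[222 163  25  19 371] [234. 172.] [555.4 106.2  59.4] [73. 75. 12.] [132. 128. 119.]
[242 178  26  22 454] [254. 189.] [579.1  15.   63.5] [73. 73. 16.] [129. 125. 116.]
[217 194  27  22 456] [230. 204.] [494.8  -2.7  57.1] [73. 75.  9.] [135. 130. 120.]
[ 274  208  125   76 2686] [330. 244.] [ 654.5 -238.1   64.5] [363. 105.  21.] [30. 53. 66.]
[213 277  14  20 206] [220. 286.] [ 376.5 -216
[... 423 characters left out ...]

[267 131  17   6  68] [276. 133.] [ 646.2 -436.7   61.9] [68. 37. 21.] [120. 111.  91.]
[205 145  90  21 845] [250. 155.] [ 691.6 -197.8   64.9] [352. 131.  21.] [ 93. 106. 116.]
[246 185  25  52 931] [259. 211.] [550.9 129.9  62.9] [122. 252.  16.] [204. 200. 194.]
[275 188  22  14 241] [285. 194.] [494.9   7.3  57.6] [73. 75. 10.] [209. 206. 200.]
[191 208  24  17 333] [203. 216.] [706.  215.5  63. ] [73. 75. 14.] [229. 213.  42.]
[129 222  42  21 314] [148. 231.] [827.2 337.   62.1] [101.  88.  21.] [161.  56.  56.]
[246 248  28  23 501] [259. 259.] [485.7 330.4  62.9] [73. 76. 15.] [78. 72. 66.]
[   0  265  142  119 3297] [ 81. 330.] [784.7 666.2  62. ] [155. 301.  21.] [140. 136. 126.]
```

View pics/scene.png

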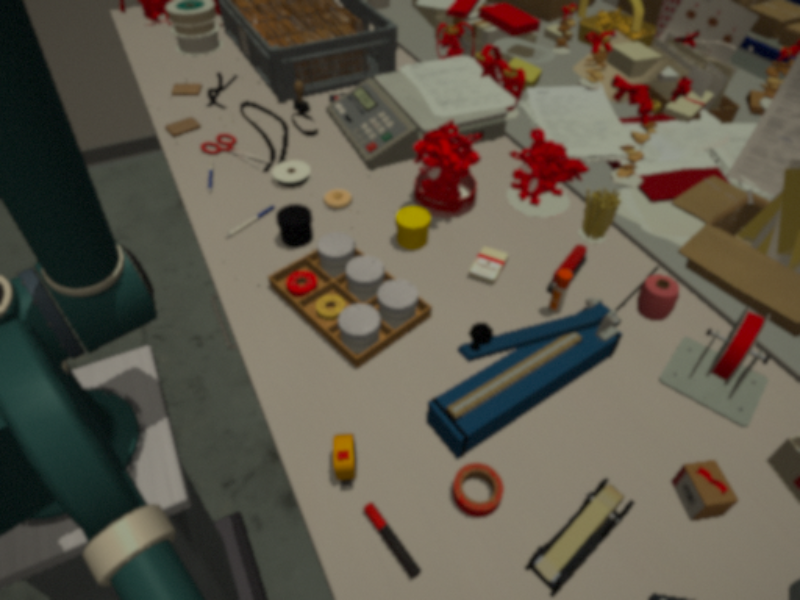

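View pics/side.png

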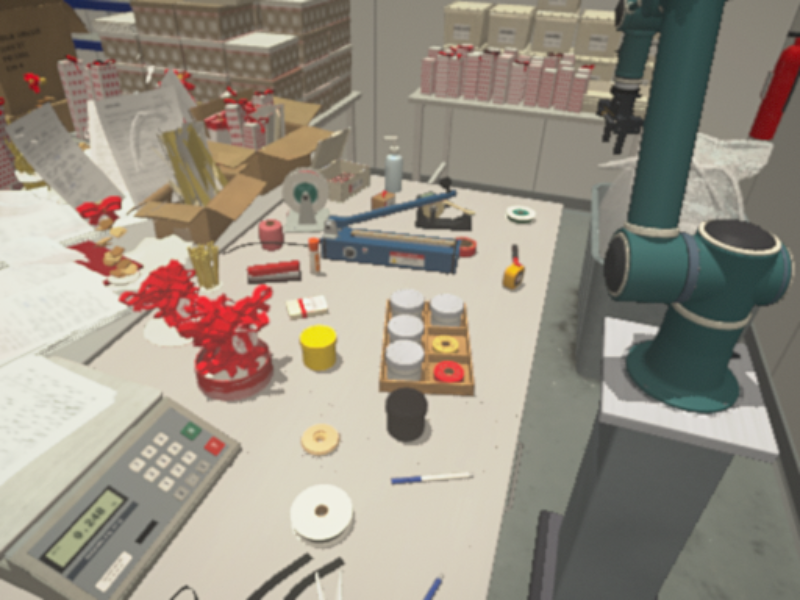

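The scene view (800x600 px) shows four plain grey lids inside the tray, at about (337,247), (365,270), (398,296) and (359,322). The look-alikes are the black can (295,225) and the yellow can (413,228), both outside the tray. The white tape roll (291,172) could also be confused with a lid. The side view agrees: lids at (408,300), (447,308), (405,330) and (405,357), rolls at (446,345) and (449,372). I choose the four grey lids in the tray and will fit them precisely.

```bash
cat >> h.py <<'E'
def lids(c,P=None):
    p=cloud(c) if P is None else P; out=[]
    for x,y in LID0:
        w=(np.hypot(p[...,0]-x,p[...,1]-y)<48)&(p[...,2]>50)&(p[...,2]<74)
        h=np.median(p[...,2][w&(np.hypot(p[...,0]-x,p[...,1]-y)<25)])
        m=(w&(abs(p[...,2]-h)<3)).astype(np.uint8)
        k,l,st,_=cv2.connectedComponentsWithStats(m); i=1+np.argmax(st[1:,4])
        q=p[l==i][:,:2].astype(np.float32); (a,b),r=cv2.minEnclosingCircle(q)
        out.append([a,b,h,r,*q.mean(0)])
    return np.array(out)
LID0=[(530,193),(555,106),(579,18),(495,0)]
E
python3 - <<'E'
from h import *
L={}
for n in("scene","side"):
    c=np.load(n+".npz"); L[n]=lids(c); print(n);print(L[n].round(1))
    print([np.hypot(*(L[n][i,:2]-L[n][j,:2])).round(1) for i,j in((0,1),(1,2),(2,3))])
s=np.load("scene.npz")["image"]; cv2.imwrite("pics/crop.png",cv2.resize(s[120:240,160:290,::-1],(650,600),interpolation=cv2.INTER_CUBIC))
E
```

```text
scene
[[532.2 195.8  63.1  38.7 531.4 193.9]
 [556.5 109.9  59.5  38.  556.3 108.3]
 [581.1  20.3  63.8  38.1 580.5  18.7]
 [496.1  -0.8  57.2  38.2 495.5  -2. ]]
[np.float64(89.3), np.float64(92.9), np.float64(87.6)]
side
[[530.7 198.6  63.9  37.8 530.7 199.8]
 [555.5 113.6  60.6  38.7 555.8 114. ]
 [579.4  22.5  64.4  38.4 580.1  25.2]
 [496.6   3.2  57.7  38.5 495.    3.5]]
[np.float64(88.5), np.float64(94.2), np.float64(85.0)]
```

View pics/crop.png

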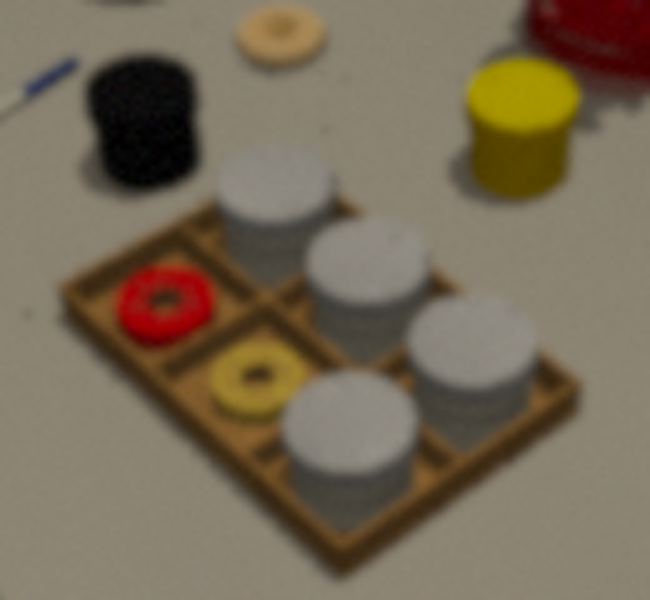

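The close crop shows four plain grey lids in the tray, with the red and gold rolls in the other two cells and the black and yellow cans outside. The heights of 57–64 mm and radii of about 38 mm match the description. Next I move above the tray with the fingers shut; the tool yaw is already close to the tray's.

Request:
carry_out:
  moves: [0, 0.36, -0.4, 0, 0, 0, 0.36, -0.4, 0, 0, 0, 0.36, -0.4, 0, 0, 0, 0.36, -0.4, 0, 0, 0, 0.36, -0.4, 0, 0, 0, 0.36, -0.4, 0, 0, 0, 0.36, -0.4, 0, 0, 0, 0.36, -0.4, 0, 0, 0, 0.36, -0.4, 0, 0, 0, 0.36, -0.4, 0, 0, 0, 0.36, -0.4, 0, 0, 0, 0.36, -0.4, 0, 0]
  newtons: 10

```text
time_s: 1.6
position: [470.3, -58.4, 238.5]
orientation: [0.0, 0.989, 0.148, -0.0]
wrist_force: [1.2, -0.4, -0.7]
grip_width: 0.4
```

Request:
carry_out:
  moves: [0, 0.36, -0.4, 0, 0, 0, 0.36, -0.4, 0, 0, 0, 0.36, -0.4, 0, 0, 0, 0, 0, 0, 0, 0, 0, 0, 0, 0, 0, 0, 0, 0, 0]

```text
time_s: 2.35
position: [537.7, 85.0, 238.4]
orientation: [0.0, 0.989, 0.147, -0.0]
wrist_force: [-0.4, 0.5, 0.4]
grip_width: 0.6
```

```bash
cat >> h.py <<'E'
def wcloud():
    s=readout.state(); c=optics.read_camera("wrist"); M=np.array(c["mount"])
    z=c["range_z"].astype(float); v,u=np.indices(z.shape)
    p=np.stack([(u-c["cx"])/c["fx"]*z,(v-c["cy"])/c["fy"]*z,z],-1)@M[:3,:3].T+M[:3,3]
    return s,c,p@Rq(s["orientation"]).T+np.array(s["position"])
def tooldelta(s,tgt):
    return Rq(s["orientation"]).T@(np.array(tgt)-np.array(s["position"]))/100
E
python3 - <<'E'
from h import *
s,c,p=wcloud()
print(s["position"],s["orientation"],s["wrist_force"],s["grip_width"],s["time_s"],np.array(c["mount"]).round(2).tolist())
try: print(lids(c,p).round(1))
except Exception as e: print(e)
cv2.imwrite("pics/w1.png",c["image"][...,::-1])
for i in range(6):
    optics.read_camera("wrist"); t=readout.state(); print(np.round(t["position"],2),np.round(t["wrist_force"],2))
E
```

```text
[537.7157307   85.00269771 238.42638673] [ 1.78170531e-04  9.89108112e-01  1.47190213e-01 -3.90781130e-04] [-0.37740673  0.48493566  0.35648718] 0.6457266182035664 2.35 [[0.0, -0.95, -0.3, 78.66], [1.0, 0.0, -0.0, 0.24], [0.0, -0.3, 0.95, -145.64], [0.0, 0.0, 0.0, 1.0]]
[[ 5.291e+02  1.957e+02  6.380e+01  3.710e+01  5.304e+02  1.957e+02]
 [ 5.538e+02  1.102e+02  6.020e+01  3.700e+01  5.549e+02  1.104e+02]
 [ 5.785e+02  2.040e+01  6.430e+01  3.720e+01  5.796e+02  2.110e+01]
 [ 4.933e+02 -1.000e-01  5.770e+01  3.720e+01  4.945e+02  5.000e-01]]
[537.94  84.97 238.73] [0.65 0.16 0.03]
[538.04  85.09 238.83] [ 0.71 -1.14  0.08]
[538.15  85.23 238.91] [-0.23  0.35  0.28]
[538.19  85.39 238.89] [-1.07  0.01 -0.29]
[538.26  85.53 238.88] [-0.48 -0.64 -0.32]
[538.28  85.71 238.88] [-0.15  0.12 -0.47]
```

View pics/w1.png

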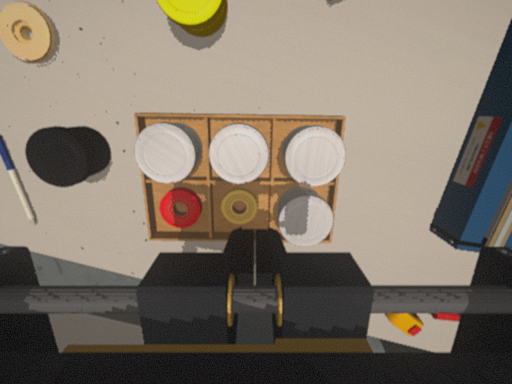

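The wrist view shows the tray directly: lids at (165,153), (238,153), (315,157) and (305,220), rolls at (181,207) and (239,207). Fitted radii of 37.0–37.2 mm and heights of 57.7–64.3 mm agree with the other views. I'll probe the middle lid, B, first.

Request:
carry_out:
  moves: [0, 0.12, -0.05, 0.4, 0, 0, 0.12, -0.05, 0.4, 0, 0, 0.12, -0.05, 0.4, 0, 0, 0.11, -0.04, 0.4, 0, 0, 0, 0, 0.05, 0, 0, 0, 0, 0, 0, 0, 0, 0, 0, 0, 0, 0, 0, 0, 0]

```text
time_s: 3.7
position: [578.9, 118.1, 75.7]
orientation: [-0.0, 0.989, 0.148, 0.002]
wrist_force: [1.0, -0.1, 0.0]
grip_width: 0.2
```

```bash
cat > f.py <<'E'
from h import *
import sys
P=[];F=[]
for i in range(int(sys.argv[1]) if len(sys.argv)>1 else 5):
    optics.read_camera("wrist"); t=readout.state(); P.append(t["position"]);F.append(t["wrist_force"])
print(round(t["time_s"],2),np.round(P[-1],2),np.mean(P,0).round(2),"F",np.mean(F,0).round(2),np.std(F,0).round(2))
E
python3 f.py
```

```text
3.95 [577.89 118.11  74.23] [578.25 118.11  74.81] F [ 0.24 -0.29 -0.2 ] [0.34 0.45 0.3 ]
```

Request:
carry_out:
  moves: [0, 0, 0, 0.06, 0, 0, 0, 0, 0.05, 0, 0, 0, 0, 0.02, 0, 0, 0, 0, 0.02, 0, 0, 0, 0, 0, 0, 0, 0, 0, 0, 0]

```text
time_s: 4.7
position: [577.6, 118.1, 58.9]
orientation: [0.0, 0.989, 0.148, -0.0]
wrist_force: [-2.2, -0.2, 3.0]
grip_width: 1.0
```

```bash
python3 f.py
```

```text
4.95 [577.75 118.16  58.86] [577.73 118.15  58.88] F [-2.5  -0.47  3.22] [0.4  0.44 0.28]
```

Request:
carry_out:
  moves: [0, 0, 0, 0.01, 0, 0, 0, 0, 0.005, 0, 0, 0, 0, 0, 0]

```text
time_s: 5.32
position: [577.8, 118.1, 57.5]
orientation: [0.0, 0.989, 0.148, 0.0]
wrist_force: [-3.5, -0.9, 5.1]
grip_width: 0.6
```

```bash
python3 - <<'E'
from h import *
s,c,p=wcloud(); np.savez("wB",p=p); cv2.imwrite("pics/wB.png",c["image"][...,::-1])
x=(p[...,0]-554.5);y=p[...,1]-110.8
u=.956*x+.291*y; v=.291*x-.956*y
m=(abs(u)<36)&(abs(v)<36)&(abs(p[...,2]-60)<9)
for lo in range(-36,36,8):
    k=m&(u>=lo)&(u<lo+8)&(abs(v)>20); print(lo,k.sum(),np.median(p[...,2][k]).round(2) if k.any() else None)
E
python3 f.py
```

```text
-36 0 None
-28 0 None
-20 0 None
-12 0 None
-4 0 None
4 0 None
12 183 56.78
20 344 56.88
28 58 55.77
5.62 [577.81 118.13  57.45] [577.82 118.16  57.47] F [-3.06 -0.57  5.3 ] [0.24 0.73 0.48]
```

B behaves as a sound lid: about 1.5 N per mm, and it stays level. I lift off and go to C.

Request:
carry_out:
  moves: [0, 0, 0, -0.22, 0, 0, -0.01, 0.4, 0, 0, 0, -0.02, 0.4, 0, 0, 0, 0, 0.13, 0.05, 0, 0, 0, 0, 0.08, 0, 0, 0, 0, 0.03, 0, 0, 0, 0, 0, 0, 0, 0, 0, 0, 0]

```text
time_s: 6.62
position: [601.7, 29.2, 63.1]
orientation: [-0.0, 0.989, 0.148, -0.0]
wrist_force: [-0.5, -0.5, 0.8]
grip_width: 0.1
```

```bash
python3 f.py
```

```text
6.88 [601.93  28.7   63.26] [601.8   28.89  63.22] F [-0.47  0.02  0.78] [0.44 0.33 0.44]
```

Request:
carry_out:
  moves: [0, 0, 0, 0.015, 0, 0, 0, 0, 0.01, 0, 0, 0, 0, 0, 0]

```text
time_s: 7.25
position: [602.2, 28.6, 61.8]
orientation: [-0.0, 0.989, 0.148, 0.0]
wrist_force: [-3.4, 0.6, 7.0]
grip_width: 0.2
```

```bash
python3 f.py
```

```text
7.5 [602.23  28.63  61.86] [602.24  28.63  61.86] F [-3.19  1.53  7.55] [0.54 0.4  0.26]
```

The force is 7.5 N, so C may be sound or it may be at its tilt stop. I check its tilt by depth before releasing.

```bash
cat > t.py <<'E'
from h import *
import sys
cx,cy,h=map(float,sys.argv[1:4])
def fit(p,lab):
    x=p[...,0]-cx;y=p[...,1]-cy
    u=.956*x+.291*y; v=.291*x-.956*y
    m=(np.hypot(u,v)<33)&(abs(p[...,2]-h)<9)&((abs(v)>22)|(lab!="w"))
    if m.sum()<30: print(lab,m.sum());return
    A=np.c_[u[m],v[m],np.ones(m.sum())]; b=p[...,2][m]
    for _ in range(4):
        k=np.linalg.lstsq(A,b,rcond=None)[0]; r=abs(A@k-b); g=r<2.5; A,b=A[g],b[g]
    print(lab,len(b),"slope u,v",k[:2].round(3),"z0",k[2].round(2),"u range",A[:,0].min().round(),A[:,0].max().round())
s,c,p=wcloud(); fit(p,"w")
for n in("scene","side"):
    fit(cloud(optics.read_camera(n)),n)
    fit(cloud(np.load(n+".npz")),n+"0")
E
python3 t.py 579 21 64.2
```

```text
w 139 slope u,v [-0.125  0.001] z0 63.06 u range 16.0 24.0
scene 217 slope u,v [-0.175  0.   ] z0 64.42 u range -32.0 25.0
scene0 289 slope u,v [-0.009 -0.003] z0 63.68 u range -33.0 31.0
side 89 slope u,v [-0.151  0.003] z0 65.34 u range -29.0 26.0
side0 148 slope u,v [ 0.001 -0.   ] z0 64.5 u range -32.0 30.0
```

C is the one: all three cameras show it tipped by 0.13–0.17 rad under the press, and it was level before. Lift, move to its middle and press.

Request:
carry_out:
  moves: [0, 0, 0, -0.2, 0, 0, -0.12, 0, 0, 0, 0, -0.12, 0.01, 0, 0, 0, 0, 0, 0.08, 0, 0, 0, 0, 0.07, 0, 0, 0, 0, 0, 0, 0, 0, 0, 0, 0]

```text
time_s: 8.52
position: [579.3, 20.4, 65.1]
orientation: [-0.0, 0.989, 0.148, -0.0]
wrist_force: [0.3, 0.5, -0.2]
grip_width: 0.8
```

```bash
python3 f.py; python3 t.py 579 21 64.2
```

```text
8.78 [579.46  20.4   65.66] [579.42  20.41  65.49] F [0.15 0.18 0.32] [0.49 0.44 0.19]
w 1325 slope u,v [-0.003 -0.   ] z0 63.5 u range -9.0 24.0
scene 188 slope u,v [ 0.004 -0.015] z0 63.03 u range -32.0 31.0
scene0 289 slope u,v [-0.009 -0.003] z0 63.68 u range -33.0 31.0
side 86 slope u,v [ 0.002 -0.012] z0 63.65 u range -32.0 30.0
side0 148 slope u,v [ 0.001 -0.   ] z0 64.5 u range -32.0 30.0
```

Level again. Pressing the middle in small steps.

Request:
carry_out:
  moves: [0, 0, 0, 0.02, 0, 0, 0, 0, 0.01, 0, 0, 0, 0, 0.01, 0, 0, 0, 0, 0, 0, 0, 0, 0, 0, 0]

```text
time_s: 9.55
position: [579.7, 20.4, 63.6]
orientation: [0.0, 0.989, 0.148, 0.0]
wrist_force: [-4.6, -0.0, 10.8]
grip_width: 0.4
```

```bash
python3 f.py
```

```text
9.8 [579.69  20.36  63.59] [579.73  20.34  63.62] F [-4.33  0.03 11.1 ] [0.43 0.4  0.42]
```

Request:
carry_out:
  moves: [0, 0, 0, 0.01, 0, 0, 0, 0, 0.005, 0, 0, 0, 0, 0, 0, 0, 0, 0, 0, 0]

```text
time_s: 10.3
position: [579.7, 20.3, 62.4]
orientation: [0.0, 0.989, 0.148, 0.0]
wrist_force: [-5.9, 0.5, 13.9]
grip_width: 0.6
```

```bash
python3 f.py 3
```

```text
10.45 [579.76  20.33  62.43] [579.73  20.34  62.39] F [-5.51 -0.26 13.01] [0.49 0.32 0.56]
```

Request:
carry_out:
  moves: [0, 0, 0, 0.01, 0, 0, 0, 0, 0.01, 0, 0, 0, 0, 0, 0, 0, 0, 0, 0, 0]

```text
time_s: 10.95
position: [579.7, 20.3, 60.4]
orientation: [0.0, 0.989, 0.148, 0.0]
wrist_force: [-5.2, 0.4, 13.1]
grip_width: 0.2
```

```bash
python3 f.py 3
```

```text
11.1 [579.77  20.35  60.38] [579.76  20.37  60.38] F [-5.1  -0.04 12.62] [0.5  0.22 0.53]
```

It is sliding down (2 mm further at a constant 13 N). Continuing.

Request:
carry_out:
  moves: [0, 0, 0, 0.01, 0, 0, 0, 0, 0.01, 0, 0, 0, 0, 0, 0, 0, 0, 0, 0, 0]

```text
time_s: 11.6
position: [579.8, 20.4, 59.6]
orientation: [0.0, 0.989, 0.148, 0.0]
wrist_force: [-8.1, -0.2, 20.7]
grip_width: 0.4
```

```bash
python3 f.py 3
```

```text
11.75 [579.8   20.35  59.62] [579.8   20.37  59.63] F [-8.5   0.05 20.02] [0.47 0.38 0.43]
```

The rim is met: 20 N, with little further motion. Lift straight clear and check.

Request:
carry_out:
  moves: [0, 0, 0, 0.01, 0, 0, 0, 0, 0, 0, 0, 0, 0, 0, 0, 0, 0, 0, -0.1, 0, 0, 0, 0, -0.3, 0, 0, 0, 0, -0.4, 0, 0, -0.2, 0, -0.5, 0, 0, -0.3, 0, -0.5, 0, 0, 0, 0, 0, 0, 0, 0, 0, 0, 0]

```text
time_s: 13.0
position: [531.5, 5.7, 234.9]
orientation: [-0.0, 0.989, 0.148, 0.0]
wrist_force: [0.3, -0.0, -0.5]
grip_width: 0.3
```

```bash
python3 f.py 4; python3 t.py 579 21 59
python3 - <<'E'
from h import *
s,c,p=wcloud()
try: print(lids(c,p).round(1))
except Exception as e: print(e)
for n in("scene","side"):
    k=optics.read_camera(n); print(n,lids(k)[:,2].round(2),lids(np.load(n+".npz"))[:,2].round(2))
cv2.imwrite("pics/end.png",c["image"][...,::-1])
E
```

```text
13.2 [530.85   5.88 233.06] [530.86   5.85 233.26] F [-0.54  0.12 -0.5 ] [0.48 0.19 0.39]
w 554 slope u,v [-0.005 -0.002] z0 59.44 u range -23.0 23.0
scene 279 slope u,v [-0.003 -0.005] z0 58.69 u range -32.0 32.0
scene0 289 slope u,v [-0.009 -0.003] z0 63.68 u range -33.0 31.0
side 145 slope u,v [-0.003 -0.005] z0 59.67 u range -32.0 30.0
side0 148 slope u,v [ 0.001 -0.   ] z0 64.5 u range -32.0 30.0
[[ 5.295e+02  1.955e+02  6.390e+01  3.720e+01  5.304e+02  1.954e+02]
 [ 5.536e+02  1.100e+02  6.020e+01  3.720e+01  5.549e+02  1.101e+02]
 [ 5.784e+02  2.060e+01  5.940e+01  3.700e+01  5.796e+02  2.080e+01]
 [ 4.930e+02 -4.000e-01  5.780e+01  3.720e+01  4.945e+02  2.000e-01]]
scene [62.77 59.39 58.72 56.98] [63.11 59.47 63.76 57.21]
side [63.9  60.42 60.02 58.09] [63.91 60.57 64.41 57.71]
```

View pics/end.png

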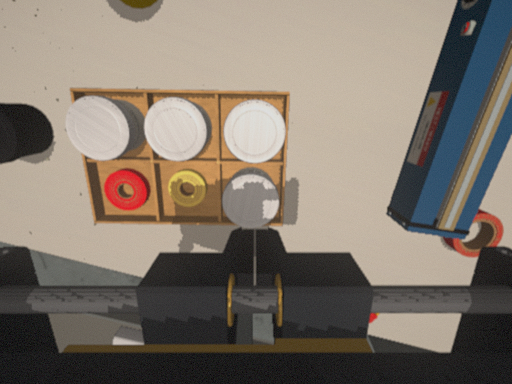

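The final wrist view shows the pressed lid at (255,130) level and about 5 mm lower. The other lids, at (98,127), (176,129) and (250,200), and the rolls, at (126,189) and (187,188), are where they were. The arm is clear, so I hand in.

```bash
python3 -c "
from workcell import finish_job
print(finish_job())"
```

```text
the job is handed in; nothing more can be done
None
```

I found the unseated lid, pressed it home, and handed the job in at about 13 s with the arm clear; the hand-in reports no verdict.

- **Probing:** The middle lid of the row of three, at about (554, 110) mm, was sound: about 1.5 N per mm, level, at most 5.3 N. The next lid, at about (579, 21) mm, was the unseated one. Pressed off its middle, it tipped 0.13–0.17 rad in all three cameras, then sprang level. I did not probe the other two lids.
- **Seating:** Pressed in the middle, that lid slid down at about 13 N and then met the rim. I read 20 N there and pushed 1 mm further without a reading.
- **Last checks:** The seated lid is 4.8–5.0 mm lower by plane fits in all three cameras, and level within about 0.006 rad. The other lids are within 0.4 mm of their starting heights, and the two ribbon rolls look untouched. I did not re-measure the other things on the table, but the arm stayed well clear of them.
- **Disagreements:**
  - The rocking press reached 7.5 N, more than the 1–2 N it needed, because the lid had come to its tilt stop.
  - The side camera's simpler median height gave a drop of 4.4 mm, still within the 4–6 mm band.

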